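# Seat a crooked tub lid and hold a spring probe on its test spot

## Task

The lid of the round tub is on crooked: push its raised side down with the gripper until the lid sits level all round. Then take the spring probe out of its leaning holder and, holding it upright, put its tip inside the small ring printed on the lid and push gently until the plunger is about half way in. Keep the probe off the tub and lid until the lid is level, leave the cartons, the tape roll and the screwdriver alone, and finish while still holding the probe there, upright and pressing.

Things in the scene. Friction and masses are not known exactly. Their poses are not given: they have to be found in the camera images.
- tub: Round grey plastic tub (114 mm across, rim 80 mm above the work surface), clamped in a square aluminium nest plate (150 x 150 x 10 mm) bolted to the table: it cannot move. Origin: centre of the plate's underside; z is up, x points from the tub's centre to the raised side of the lid. It may stand at any yaw.
- lid (a joint): Tilt (rad) of the white lid, a disc 124 mm across with a 14 mm skirt. 0 = level, its top 84 mm above the work surface; larger = one side stands up (starts 0.08 to 0.14, raised edge 10 to 17 mm up). Its low edge, 60 mm from the tub's centre on the tub's -x side, is already engaged: the pivot. The lid stays where left; about 8 N down at lid_high moves it, to a hard stop at 0.
- lid_high (a point): Point on the lid's upper face near its raised edge, 50 mm from the lid's centre; where to push.
- lid_mark (a point): Centre of the thin printed black ring (18 mm inside, 23 mm outside diameter) on the lid's upper face, 30 mm from the lid's centre, on the tub's +y side (a quarter turn anticlockwise, seen from above, from the raised side).
- holder: Probe holder fixed to the table: dark steel base 110 x 100 x 8 mm, two cheeks at its +y and -y sides, and a grey block (56 x 50 x 20 mm) about 100 mm up with a through hole of 24 mm, tilted so that the hole's axis leans 0.35 rad (20 degrees) towards the holder's -x side. Origin: centre of the base's underside.
- probe: Loose spring probe, 0.1 to 0.2 kg, leaning in the holder. Origin: on its axis under its flange; z runs from tip to handle. z 0 to 6 mm: flange, 34 mm diameter, rests on the block; 6 to 76: square black handle 24 x 24 mm, sides square to its x and y (its y is the holder's y at the start); cap to 81. Below: nose, 22 mm diameter, to -40, then plunger, tip at -65. Draw it out 70 mm along its axis.
- probe_tip (a point): Rounded tip of the probe's plunger (ball of 10 mm diameter), its lowest point, on the probe's axis, 65 mm below the probe's origin when the plunger is out.
- plunger (a joint): How far the probe's spring plunger is pushed in, in m: 0 = fully out, 0.012 = fully in. About 1 N starts it, plus 0.5 N per mm (4 N at half way).
- carton_a: Small loose white carton with a blue band, 56 x 40 x 24 mm; leave alone. Origin: centre of its underside.
- carton_b: Another such carton; leave alone. Origin: centre of its underside.
- tape: Loose roll of brown tape lying flat, 90 mm across, 48 mm high; leave alone. Origin: centre of its underside.
- driver: Loose screwdriver lying flat, black handle; leave alone. Origin: under the middle of the tool.
Not all that is in view belongs to the job. Of the things that look like the tub, the smaller one is meant.

How it is judged (in metres and radians):
On the way, in this order (a step that is already met when the one before it is completed fails the run):
1. the lid is seated level (value of joint lid below 0.02 rad), for 0.2 s.
2. the probe is out of its holder, in the fingers (distance between probe and holder above 0.15 m and contact force between the fingers and probe above 1 N), for 0.2 s.
At the end, for the whole second after the job is handed in: The lid is level (tilt under 0.02 rad); the fingers hold the probe within 0.12 rad (7 degrees) of upright, handle up, its tip within 8 mm of the ring's centre, the plunger 3 to 9 mm in (of 12), pressing the lid with 1.5 to 8 N; the probe is still and touches the holder no more (value of joint lid below 0.02 rad and distance between probe_tip and lid_mark below 0.008 m and angle between probe's own z axis and vertical below 0.12 rad and height (world z) of probe above 0.12 m and value of joint plunger between 0.003 and 0.009 m and contact force between probe and tub between 1.5 and 8 N and contact force between the fingers and probe above 1 N and contact force between probe and holder below 0.1 N and linear speed of probe below 0.02 m/s); the arm keeps its last pose, push and grip.
It fails at once if the probe touches the tub or lid before the lid is level (not (value of joint lid below 0.02 rad) and contact force between probe and tub above 0.5 N).
It fails at once if the probe is rammed onto the tub or lid (over 20 N) (contact force between probe and tub above 20 N).
It fails at once if a carton, the tape roll or the screwdriver is moved more than 30 mm (distance of any of carton_a, carton_b, tape, driver from where it was at the start of the episode above 0.03 m).
It also fails if it takes over 54 s, if anything falls off the work surface, if the arm or the gripper's body presses on something with over 40 N, if the wrist force passes 120 N, or if a joint passes its speed limit or range.

## Robot

A 6-joint arm with a two-finger parallel gripper is mounted at the origin on the work surface. World frame = base frame: x ahead of the robot, y to its left, z up, the work surface at z = 0. Lengths are in mm, angles in rad, forces in N, time in s.
With the tool pointing down it reaches from about 350 to 975 mm from the base axis. Payload 7.1 kg.
Tool frame: the origin (TCP) lies midway between the tips of the shut fingers; the grasp point (between the pads) lies 19 mm behind it; z points along the fingers, y is the line along which they close (so a half turn about z gives the same grasp; the last joint's range is limited). The gripper opens to 88 mm and grips with 3 to 60 N. Pads are 20 mm wide; open, the fingers measure 115 mm over their backs; the gripper's body (75 mm by 178 mm) begins 61 mm behind the grasp point.
Start: joints at [1.186, 0.423, 1.63, -0, 1.089, -0.019], TCP at [223.528, 583.644, 222.675] pointing down, gripper open.
Joint ranges: [-3, 3], [-0.9, 2.11], [0.09, 2.58], [-1.31, 4.45], [0.11, 2.69], [-2.54, 2.54]. Speed limits (rad/s): [2.39, 2.39, 3.01, 3.14, 3.14, 3.14].

## Interface

Orientations are given as a rotation vector (axis times angle).
In Python, from workcell import ctrl gives the robot as it stands. The module is installed in compiled form; this text tells all that it offers.
- The arm moves only by the tool apply_moves, never from a script. Its argument "targets" is a list of rows, each a list of 3 entries, a list of its own where there are three numbers: the opening, from -1 (shut) to 1 (fully open), then the shift along the tool's x, y, z normalised to -1 to 1, where 1 is 5 cm, then the turn, a rotation vector about the tool's x, y, z normalised to -1 to 1, where 1 is 90 degrees. In form: [[jaw, [x, y, z], [wx, wy, wz]], ...]. A call has 1 to 8 rows; each row shifts and turns the commanded pose from where the row before left it, along the tool's axes as they then stand; what a row does not reach is not made up. A row lasts 1/8 s, in which the tool goes at most 62.5 mm and 10.7 degrees, less where a joint would pass 70% of its speed; a pose out of reach is approached as far as the arm can. A call with a number of a shift or a turn outside -1 to 1 is refused whole. A call with a gripper value outside its range is refused whole. The fingers move at their own pace and stop on an object; the grip force is fixed at half the most. Time passes only in rows, so rows that do not move let the fingers close. It gives the time, the measured TCP pose, the force, the opening and the grip force at its end, in the units of the state.
- ctrl.get_obs(): the state, without advancing time (a new reading comes with each control period).
- ctrl.get_image(name): name is "scene" or "side" or "wrist"; returns a dict with "pixels" (480x640x3 uint8, blue, green, red), "camera_matrix" (3x3 intrinsics, pixels), "view" (4x4, takes a point from world to camera coordinates); the wrist camera has in their place "hand_eye" (4x4, takes a point from camera to tool coordinates, whose origin is the TCP and whose axes are the flange's). Camera axes: x right, y down, z forward; pixel columns grow to the right and rows downward; lengths in mm; the calibration is good to about 2 mm. A picture is of the moment at which its call begins: read the wrist's pose just before it. There is no depth.
- ctrl.close_job(): hands the job in; it is judged then, once.
Trained networks look in the newest picture that a camera, given by its name, has taken for a name from the list of things; names that differ only in an ending like _2 or _b are one class to them, and where a whole thing is asked for, a point or a joint stands for the part that bears it (a point fixed in the world has none). Each returns a list of dicts, best first, with "score" (0 to 1); they miss things now and then, are a little off and sometimes report something else, mostly with a low value. They report only what shows in the picture. A call takes as long as a camera call. They do not tell look-alikes from the thing itself.
- ctrl.masks_of(label, camera): "region" (480x640 bool, what is visible of it) and "bbox" ([left, top, right, bottom] in pixels, round what is visible of it).
- ctrl.pinpoint(label, camera): "xy" ([column, row] in pixels: a listed point, or the origin of a listed thing).
The state is a dict: "t": time; "qpos": joint angles; "qvel": joint speeds; "joint_torque": joint torques, N m; "ee_pos": TCP position; "orientation": TCP orientation; "ft_force": force on the tool from outside, world axes, zero at the start; "moment": the same for the moment, N m; "width": finger opening in mm; "grasp_force": force on a finger pad.
Only numpy, scipy, OpenCV 4.12 (cv2) and the standard library are available. Lean on these libraries where they do the work, as an engineer would, in place of code of your own. Each camera call takes 0.05 s, during which the arm holds its last target. There are 200 camera calls.

## Working session

There is one attempt and no reset: what is moved stays moved. The work goes in short steps, Python scripts to look and compute and a tool call to move; the robot and the scene stay as the last step left them, time stands still between calls to the robot, and variables do not carry over. Pictures are saved under pics/ and viewed, at most 10 in all, crops included, and the job is handed in when it is done.

Besides the shell and the picture viewer there is one more tool, called after ">>>" as name(argument=value, ...) on one line, values as JSON. apply_moves: Moves the arm, as the interface text tells. Scaled input: -1 to 1 covers 5 cm each way for a shift and 90 degrees each way for a turn. Its arguments: {"type":"object","properties":{"targets":{"type":"array"}},"required":["targets"]}

```bash
mkdir -p pics; cat > h.py <<'E'
import numpy as np, cv2
from workcell import ctrl
from scipy.spatial.transform import Rotation as R
def cam(n):
    o=ctrl.get_obs(); im=ctrl.get_image(n); K=np.array(im["camera_matrix"])
    if n=="wrist":
        T=np.eye(4);T[:3,:3]=R.from_rotvec(o["orientation"]).as_matrix();T[:3,3]=o["ee_pos"]
        V=np.linalg.inv(T@np.array(im["hand_eye"]))
    else: V=np.array(im["view"])
    return im["pixels"],K,V
def ray(uv,K,V):
    d=np.linalg.inv(K)@[uv[0],uv[1],1]; C=np.linalg.inv(V)
    return C[:3,3],C[:3,:3]@d
def onz(uv,z,K,V):
    c,d=ray(uv,K,V); return c+d*(z-c[2])/d[2]
def proj(P,K,V):
    P=np.atleast_2d(P); q=(V[:3,:3]@P.T).T+V[:3,3]; q=(K@q.T).T; return q[:,:2]/q[:,2:]
def tri(obs):
    A=np.zeros((3,3));b=np.zeros(3)
    for c,d in obs:
        d=d/np.linalg.norm(d);M=np.eye(3)-np.outer(d,d);A+=M;b+=M@c
    x=np.linalg.solve(A,b)
    return x,[np.linalg.norm(np.cross(x-c,d/np.linalg.norm(d))) for c,d in obs]
E
python3 - <<'E'
from h import *
np.set_printoptions(precision=1,suppress=True)
o=ctrl.get_obs();print(o)
for n in ("scene","side","wrist"):
    p,K,V=cam(n);cv2.imwrite(f"pics/{n}0.png",p)
    print(n,np.linalg.inv(V)[:3,3],K[0,0])
    for l in ("tub","lid_high","lid_mark","holder","probe","probe_tip","carton_a","tape","driver"):
        r=ctrl.pinpoint(l,n)
        print(l,[(np.round(x["xy"]),round(x["score"],2)) for x in r][:4])
E
```

```text
{'t': 0.0, 'qpos': array([ 1.2,  0.4,  1.6,  0. ,  1.1, -0. ]), 'qvel': array([-0.,  0.,  0., -0., -0.,  0.]), 'joint_torque': array([  0. , -54.5, -27.4,   0.1,   0. ,  -0. ]), 'ee_pos': array([223.3, 583.1, 221.9]), 'orientation': array([-0.6, -3.1,  0. ]), 'ft_force': array([0.6, 0.2, 0.1]), 'moment': array([0., 0., 0.]), 'grasp_force': 0.0, 'width': 87.89053787394649}
scene [1222.4  484.4  686.8] 510.21821177528403
tub [(array([415., 298.]), 0.89), (array([194., 282.]), 0.63)]
lid_high [(array([200., 217.]), 0.68), (array([430., 246.]), 0.67)]
lid_mark [(array([161., 234.]), 0.83), (array([406., 255.]), 0.73)]
holder [(array([289., 235.]), 0.64)]
probe [(array([288., 194.]), 0.87), (array([376., 230.]), 0.53)]
probe_tip [(array([281., 221.]), 0.48), (array([291., 191.]), 0.16)]
carton_a [(array([376., 232.]), 0.77), (array([278., 311.]), 0.56)]
tape [(array([543., 305.]), 0.87), (array([283., 221.]), 0.69)]
driver [(array([249., 186.]), 0.67)]
side [330.6 634.3 810.1] 449.2433785183316
tub [(array([273., 203.]), 0.69), (array([304., 346.]), 0.59)]
lid_high [(array([328., 323.]), 0.86), (array([297., 171.]), 0.64), (array([304., 343.]), 0.24)]
lid_mark [(array([277., 163.]), 0.95), (array([305., 304.]), 0.92)]
holder [(array([355., 237.]), 0.97)]
probe [(array([360., 207.]), 0.82)]
probe_tip []
carton_a [(array([255., 256.]), 0.81), (array([394., 293.]), 0.65)]
tape [(array([333., 461.]), 0.85)]
driver [(array([407., 198.]), 0.85)]
wrist [157.9 609.5 383.9] 424.5084111094242
tub []
lid_high []
lid_mark []
holder []
probe []
probe_tip []
carton_a []
tape [(array([194., 428.]), 0.81)]
driver []
```

View pics/scene0.png

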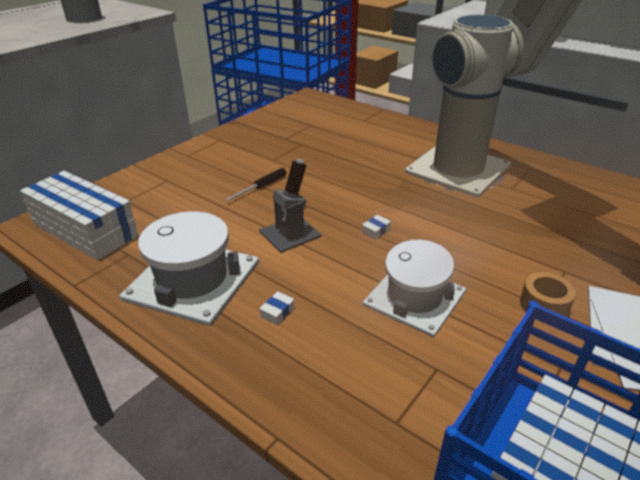

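View pics/side0.png

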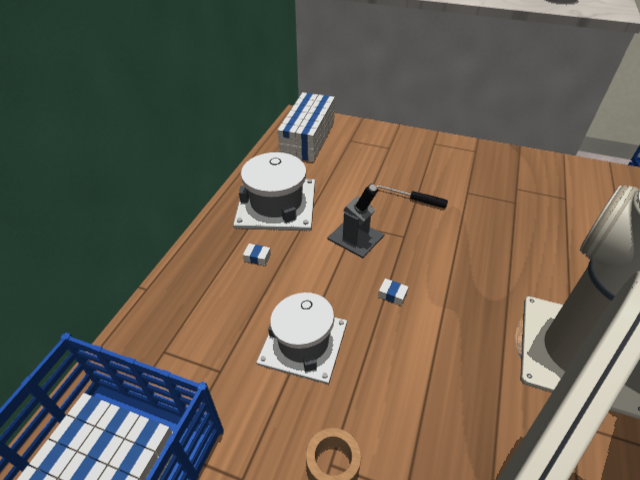

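```bash
python3 - <<'E'
from h import *
np.set_printoptions(precision=1,suppress=True)
S=cam("scene")[1:];D=cam("side")[1:]
def t(n,a,b): print(n,*tri([ray(a,*S),ray(b,*D)]))
t("A tub",(415,298),(304,346));t("A high",(430,246),(328,323));t("A mark",(406,255),(305,304))
t("B tub",(194,282),(273,203));t("B high",(200,217),(297,171));t("B mark",(161,234),(277,163))
t("holder",(289,235),(355,237));t("probe",(288,194),(360,207));t("tape",(543,305),(333,461));t("driver",(249,186),(407,198))
t("ca",(376,232),(394,293));t("cb",(278,311),(255,256))
E
```

```text
A tub [529.9 170.9  -3.1] [np.float64(1.5443411708580908), np.float64(1.5443411708580768)]
A high [481.3 164.   93.4] [np.float64(0.9084443987105615), np.float64(0.9084443987106839)]
A mark [537.2 142.2  97.6] [np.float64(0.9559990645705367), np.float64(0.9559990645705359)]
B tub [ 768.8 -208.5    6.7] [np.float64(3.6202660302026213), np.float64(3.620266030202573)]
B high [ 704.  -237.1  115.4] [np.float64(0.3664212495940776), np.float64(0.36642124959399514)]
B mark [ 776.9 -272.5   99.4] [np.float64(0.28922991404143994), np.float64(0.28922991404154774)]
holder [ 521.2 -167.3   -1.2] [np.float64(1.6777436343075738), np.float64(1.6777436343076502)]
probe [ 514.6 -168.3  103.5] [np.float64(0.19070583090526086), np.float64(0.19070583090519463)]
tape [401.6 372.1   3.3] [np.float64(3.303869911398536), np.float64(3.30386991139857)]
driver [ 429.1 -379.1    0.7] [np.float64(8.270917188350587), np.float64(8.270917188350595)]
ca [386.2 -19.1  -1.6] [np.float64(4.842099806417257), np.float64(4.842099806417174)]
cb [729.4 -12.8   8.8] [np.float64(1.2028000822448643), np.float64(1.2028000822449345)]
```

The scene view shows the small tub at about (420,275) with its ring at (405,256), the larger look-alike at (185,255) and the probe at (297,175). In the side view they are at (302,335), (273,190) and (367,197). The triangulated small-tub points fit the sizes given (lid_high z about 93, ring about 30 mm from the tub's centre).

```bash
cat >> h.py <<'E'
def plan(pos,Rt=None,o=None):
    "shift (units) in the current tool frame, turn (units) about tool axes, to reach the pose"
    o=o or ctrl.get_obs(); R0=R.from_rotvec(o["orientation"])
    d=R0.inv().apply(np.array(pos)-o["ee_pos"])/50
    w=np.zeros(3) if Rt is None else (R0.inv()*Rt).as_rotvec()/(np.pi/2)
    print("shift",np.round(d,3),"turn",np.round(w,3)); return d,w
def st():
    o=ctrl.get_obs(); print(round(o["t"],2),np.round(o["ee_pos"],1),np.round(o["orientation"],3),"F",np.round(o["ft_force"],1),"w",round(o["width"],1),round(o["grasp_force"],1)); return o
E
python3 - <<'E'
from h import *
o=st();print(R.from_rotvec(o["orientation"]).as_matrix().round(3))
plan([481,164,115])
E
```

```text
1.6 [223.5 583.6 222.7] [-0.571 -3.089  0.   ] F [ 0.2 -0.3  0.8] w 88.1 0.0
[[-0.934  0.358 -0.   ]
 [ 0.358  0.934 -0.   ]
 [ 0.    -0.    -1.   ]]
shift [-7.811 -5.996  2.154] turn [0. 0. 0.]
```

>>> apply_moves(targets=[[-1, [-0.8, -0.6, 0], [0, 0, 0]], [-1, [-0.8, -0.6, 0], [0, 0, 0]], [-1, [-0.8, -0.6, 0], [0, 0, 0]], [-1, [-0.8, -0.6, 0], [0, 0, 0]], [-1, [-0.8, -0.6, 0], [0, 0, 0]], [-1, [-0.8, -0.6, 0], [0, 0, 0]], [-1, [-0.8, -0.6, 0], [0, 0, 0]], [-1, [-0.8, -0.6, 0], [0, 0, 0]]])

```text
t: 2.6
ee_pos: [437.3, 243.7, 223.0]
orientation: [0.571, 3.089, 0.001]
ft_force: [0.5, 0.2, -0.2]
width: 11.1
grasp_force: 0.0
```

>>> apply_moves(targets=[[-1, [-0.7, -0.6, 0.2], [0, 0, 0]], [-1, [-0.7, -0.6, 0.6], [0, 0, 0]], [-1, [0, 0, 0.6], [0, 0, 0]], [-1, [0, 0, 0.6], [0, 0, 0]], [-1, [0, 0, 0], [0, 0, 0]]])

```text
t: 3.22
ee_pos: [479.0, 163.3, 121.1]
orientation: [-0.571, -3.085, 0.003]
ft_force: [1.8, -0.2, 1.1]
width: 0.6
grasp_force: 0.0
```

```bash
python3 - <<'E'
from h import *
st();plan([481,164,100])
p,K,V=cam("wrist");cv2.imwrite("pics/w1.png",p)
for l in("lid_high","lid_mark","tub"):
    for r in ctrl.pinpoint(l,"wrist"): print(l,r["xy"].round() if hasattr(r["xy"],"round") else r["xy"],r["score"],onz(r["xy"],dict(lid_high=94,lid_mark=88,tub=0)[l],K,V).round(1))
E
```

```text
3.23 [479.  163.3 121.1] [-5.710e-01 -3.085e+00  3.000e-03] F [ 1.8 -0.2  1.1] w 0.6 0.0
shift [-0.034  0.028  0.421] turn [0. 0. 0.]
lid_high [327.9, 294.5] 0.93 [487.2 166.9  94. ]
tub [350.1, 300.1] 0.96 [533.4 169.    0. ]
```

>>> apply_moves(targets=[[-1, [0, 0, 0.3], [0, 0, 0]], [-1, [0, 0, 0.2], [0, 0, 0]], [-1, [0, 0, 0.1], [0, 0, 0]], [-1, [0, 0, 0.08], [0, 0, 0]], [-1, [0, 0, 0], [0, 0, 0]]])

```text
t: 4.05
ee_pos: [479.5, 164.0, 88.0]
orientation: [-0.571, -3.087, 0.001]
ft_force: [-0.3, -0.1, 0.4]
width: 0.9
grasp_force: 0.3
```

>>> apply_moves(targets=[[-1, [0, 0, 0.04], [0, 0, 0]], [-1, [0, 0, 0.04], [0, 0, 0]], [-1, [0, 0, 0], [0, 0, 0]]])

```text
t: 4.42
ee_pos: [479.6, 163.9, 84.4]
orientation: [-0.571, -3.088, 0.001]
ft_force: [-4.0, 0.5, 4.5]
width: 0.7
grasp_force: 2.2
```

>>> apply_moves(targets=[[-1, [0, 0, 0.02], [0, 0, 0]], [-1, [0, 0, 0.02], [0, 0, 0]], [-1, [0, 0, 0], [0, 0, 0]]])

```text
t: 4.8
ee_pos: [479.6, 163.9, 83.6]
orientation: [-0.571, -3.088, 0.001]
ft_force: [-9.4, -0.0, 20.5]
width: 0.5
grasp_force: 10.4
```

>>> apply_moves(targets=[[-1, [0, 0, -0.3], [0, 0, 0]], [-1, [0, 0, -1], [0, 0, 0]], [-1, [0, 0, -1], [0, 0, 0]], [-1, [-0.3, -0.4, -1], [0, 0, 0]], [-1, [-0.6, -0.8, -0.5], [0, 0, 0]], [-1, [-0.6, -0.8, -0.5], [0, 0, 0]], [1, [-0.6, -0.8, 0], [0, 0, 0]], [1, [-0.6, -0.8, 0], [0, 0, 0]]])

```text
t: 5.8
ee_pos: [542.7, -54.1, 298.5]
orientation: [0.571, 3.087, -0.0]
ft_force: [0.3, -0.4, 0.2]
width: 17.0
grasp_force: 0.0
```

>>> apply_moves(targets=[[1, [-0.6, -0.7, 0], [0, 0, 0]], [1, [-0.2, -0.3, 0], [0, 0, 0]], [1, [0, 0, 0], [0, 0, 0]], [1, [0, 0, 0], [0, 0, 0]]])

```text
t: 6.3
ee_pos: [561.1, -112.2, 297.5]
orientation: [-0.57, -3.089, -0.001]
ft_force: [-0.2, -0.3, -0.1]
width: 57.0
grasp_force: 0.0
```

```bash
python3 - <<'E'
from h import *
np.set_printoptions(precision=1,suppress=True)
st()
C={}
for n in ("wrist","side","scene"):
    p,K,V=cam(n);cv2.imwrite(f"pics/{n}2.png",p);C[n]=(K,V)
    for l in("probe","holder","lid_high","lid_mark","tub"):
        for r in ctrl.pinpoint(l,n)[:2]: print(n,l,np.round(r["xy"],1),round(r["score"],2),onz(r["xy"],dict(probe=110,holder=0,lid_high=84,lid_mark=84,tub=0)[l],K,V))
import pickle;pickle.dump(C,open("C2.pkl","wb"))
E
```

```text
6.3 [ 561.1 -112.2  297.5] [-0.6 -3.1 -0. ] F [-0.2 -0.3 -0.1] w 57.0 0.0
wrist probe [256.3 176.9] 0.63 [ 515. -146.  110.]
wrist probe [232.9 179.8] 0.58 [ 510.3 -164.9  110. ]
wrist holder [252.2 176. ] 0.65 [ 518.6 -168.6    0. ]
wrist lid_high [240. 400.] 0.7 [ 718.4 -254.    84. ]
wrist lid_mark [255.  472.4] 0.74 [ 806.  -274.6   84. ]
wrist lid_mark [588.  75.] 0.6 [536.9 138.8  84. ]
wrist tub [562.4  68.8] 0.75 [531.1 166.3   0. ]
side probe [362.2 207.4] 0.84 [ 507.6 -161.   110. ]
side holder [353.1 236.3] 0.91 [ 526.4 -169.2    0. ]
side lid_high [298.3 170.2] 0.77 [ 718.7 -280.4   84. ]
side lid_high [328.5 326.7] 0.59 [479.6 166.7  84. ]
side lid_mark [305.6 306. ] 0.92 [538.4 135.9  84. ]
side lid_mark [276.2 164.2] 0.86 [ 786.2 -285.8   84. ]
side tub [273.9 201.1] 0.93 [ 774.8 -229.2    0. ]
side tub [303.4 342.1] 0.74 [533.6 166.2   0. ]
scene probe [289.4 190.1] 0.62 [ 508.1 -169.7  110. ]
scene holder [290.7 233.7] 0.93 [ 517.4 -164.     0. ]
scene lid_high [201.  218.3] 0.92 [ 677.2 -271.9   84. ]
scene lid_high [428.2 249.5] 0.76 [481.  160.6  84. ]
scene lid_mark [162.7 232.8] 0.82 [ 760.3 -293.5   84. ]
scene lid_mark [406.7 257.5] 0.75 [528.  140.4  84. ]
scene tub [416.8 297.5] 0.97 [528.8 172.7   0. ]
scene tub [192.5 281.9] 0.83 [ 767.8 -212.8    0. ]
```

View pics/wrist2.png

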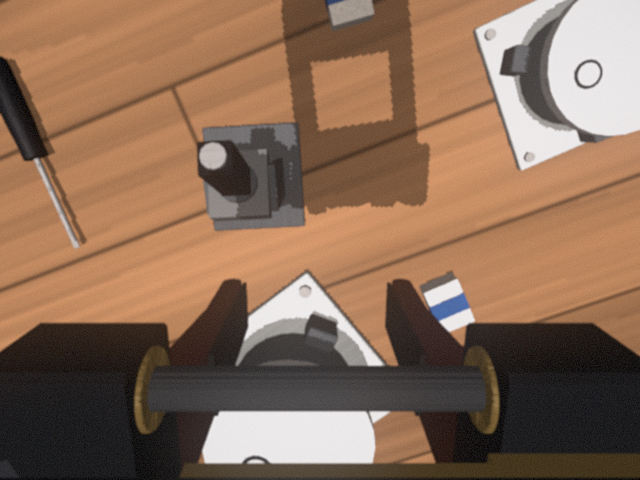

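The wrist view shows the holder's base with corners near (203,127), (299,122), (304,225), (214,230). The probe's cap is at (213,155) and its handle leans to the upper left. I'll enlarge all three views to triangulate the cap.

```bash
python3 - <<'E'
from h import *
f=lambda n,x,y,w,h,s:cv2.resize(cv2.imread(f"pics/{n}2.png")[y:y+h,x:x+w],None,fx=s,fy=s,interpolation=cv2.INTER_CUBIC)
a=f("wrist",190,110,130,130,3);a=cv2.copyMakeBorder(a,0,600-a.shape[0],0,0,0)
b=f("scene",250,150,80,100,3);c=f("side",320,175,80,100,3)
m=np.vstack([b,c]);m=cv2.copyMakeBorder(m,0,0,0,0,0) 
cv2.imwrite("pics/crop2.png",np.hstack([a,m]))
E
```

```text
(no output)
```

View pics/crop2.png

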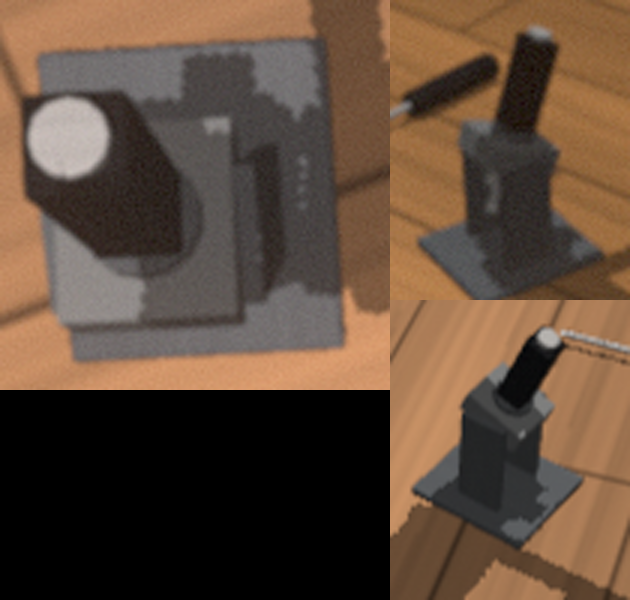

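```bash
python3 - <<'E'
from h import *
import pickle
np.set_printoptions(precision=2,suppress=True)
C=pickle.load(open("C2.pkl","rb"))
cap,e=tri([ray((213,155.7),*C["wrist"]),ray((300,161.7),*C["scene"]),ray((372,187.7),*C["side"])])
print("cap",cap,e)
W=np.array([onz(u,8,*C["wrist"])[:2] for u in [(202.7,128),(297.7,122.7),(304.3,225.3),(215,230)]])
print("wrist",W,W.mean(0),[np.linalg.norm(W[i]-W[i-1]) for i in range(4)])
for n,us in (("scene",[(260,231),(282.3,249.3),(320.7,235)]),("side",[(327.7,238.7),(363.3,257),(384,235.7)])):
    P=np.array([onz(u,8,*C[n])[:2] for u in us]);print(n,P,np.diff(P,axis=0),np.linalg.norm(np.diff(P,axis=0),axis=1),"c",(P[0]+P[2])/2)
E
```

```text
cap [ 488.12 -155.    177.28] [np.float64(0.6701377715641753), np.float64(1.7682515521810456), np.float64(1.2821797951266862)]
wrist [[ 455.05 -195.37]
 [ 484.89 -102.36]
 [ 587.57 -135.11]
 [ 557.74 -228.11]] [ 521.31 -165.24] [np.float64(107.78127458061661), np.float64(97.67347850949702), np.float64(107.77704320096578), np.float64(97.66724987982992)]
scene [[ 560.65 -219.39]
 [ 581.12 -132.78]
 [ 487.95  -99.15]] [[ 20.47  86.61]
 [-93.16  33.63]] [88.99 99.05] c [ 524.3  -159.27]
side [[ 582.49 -131.35]
 [ 480.63 -100.86]
 [ 451.21 -189.77]] [[-101.86   30.49]
 [ -29.42  -88.91]] [106.32  93.66] c [ 516.85 -160.56]
```

```bash
cat >> h.py <<'E'
a=np.array([-.3267,.1042,.9394]);a/=np.linalg.norm(a);O=np.array([514.6,-164,101.2])
yt=np.array([.304,.953,0]);yt/=np.linalg.norm(yt)
Rg=R.from_matrix(np.column_stack([np.cross(yt,-a),yt,-a]))
E
python3 - <<'E'
from h import *
st();d,w=plan(O+150*a,Rg);print(O+150*a)
Rh=R.from_rotvec(ctrl.get_obs()["orientation"])
print("after turning:",Rg.inv().apply(O+150*a-ctrl.get_obs()["ee_pos"])/50)
E
```

```text
7.2 [ 561.6 -113.4  297.7] [-0.572 -3.089  0.   ] F [0.2 0.3 0.5] w 88.0 0.0
shift [ 1.542 -1.339  1.111] turn [-0.006 -0.223 -0.036]
[ 465.59654089 -148.37049146  242.10556929]
after turning: [ 1.8993135  -1.24892721  0.48963492]
```

>>> apply_moves(targets=[[1, [0.75, -0.67, 0.2], [0, 0, 0]], [1, [0.79, -0.67, 0.2], [0, 0, 0]], [1, [0, 0, 0.3], [-0.002, -0.08, -0.012]], [1, [0, 0, 0.2], [-0.002, -0.08, -0.012]], [1, [0, 0, 0.1], [-0.002, -0.063, -0.012]], [1, [0, 0, 0], [0, 0, 0]], [1, [0, 0, 0], [0, 0, 0]]])

```text
t: 8.07
ee_pos: [468.9, -149.5, 248.7]
orientation: [0.43, 2.761, -0.078]
ft_force: [-0.4, -0.5, -0.2]
width: 88.0
grasp_force: 0.0
```

```bash
python3 - <<'E'
from h import *
np.set_printoptions(precision=1,suppress=True)
st();plan(O+110*a,Rg)
p,K,V=cam("wrist");cv2.imwrite("pics/w3.png",p)
q=proj([O+81*a,O+6*a],K,V);print("predicted cap, flange",q)
g=cv2.cvtColor(p,cv2.COLOR_BGR2GRAY)
hc=[O+81*a+12*R.from_rotvec(a*t).apply(yt) for t in np.linspace(0,6.28,30)]
cv2.polylines(p,[proj(hc,K,V).astype(int)],True,(0,0,255),1)
x=np.cross(yt,a)
for s,t in((1,1),(1,-1),(-1,-1),(-1,1)):
    l=proj([O+6*a+12*(s*yt+t*x),O+76*a+12*(s*yt+t*x)],K,V).astype(int);cv2.line(p,l[0],l[1],(0,255,0),1)
cv2.imwrite("pics/w3o.png",p)
E
```

```text
8.07 [ 468.9 -149.5  248.7] [ 0.4  2.8 -0.1] F [-0.4 -0.5 -0.2] w 88.0 0.0
shift [0.1 0.  0.9] turn [-0.  0. -0.]
predicted cap, flange [[315.  244.1]
 [315.3 217.2]]
```

View pics/w3o.png

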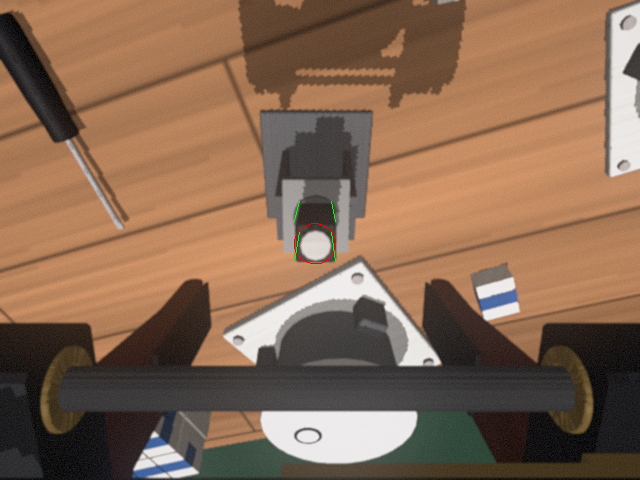

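The overlaid model matches the probe: the cap is at (315,245) and the handle's edges line up. Going down along the axis to grasp.

```bash
python3 - <<'E'
from h import *
print(plan(O+26*a,Rg))
E
```

```text
shift [0.12  0.004 2.579] turn [-0.001  0.     0.   ]
(array([0.11968638, 0.00446658, 2.57884207]), array([-6.85496351e-04,  4.29380042e-04,  6.58731135e-05]))
```

>>> apply_moves(targets=[[1, [0.12, 0, 0.6], [0, 0, 0]], [1, [0, 0, 0.6], [0, 0, 0]], [1, [0, 0, 0.6], [0, 0, 0]], [1, [0, 0, 0.5], [0, 0, 0]], [1, [0, 0, 0.28], [0, 0, 0]], [1, [0, 0, 0], [0, 0, 0]]])

```text
t: 8.88
ee_pos: [505.1, -161.1, 124.0]
orientation: [0.43, 2.763, -0.077]
ft_force: [0.4, -0.7, 0.4]
width: 88.2
grasp_force: 0.0
```

>>> apply_moves(targets=[[-1, [0, 0, 0], [0, 0, 0]], [-1, [0, 0, 0], [0, 0, 0]], [-1, [0, 0, 0], [0, 0, 0]], [-1, [0, 0, 0], [0, 0, 0]], [-1, [0, 0, 0], [0, 0, 0]], [-1, [0, 0, 0], [0, 0, 0]], [-1, [0, 0, 0], [0, 0, 0]], [-1, [0, 0, 0], [0, 0, 0]]])

```text
t: 9.88
ee_pos: [504.7, -161.1, 124.6]
orientation: [0.429, 2.762, -0.078]
ft_force: [-1.1, -1.2, 0.5]
width: 23.8
grasp_force: 30.0
```

Gripped (23.8 mm, 30 N). Drawing it out along the axis.

>>> apply_moves(targets=[[-1, [0, 0, -0.2], [0, 0, 0]], [-1, [0, 0, -0.3], [0, 0, 0]], [-1, [0, 0, -0.4], [0, 0, 0]], [-1, [0, 0, -0.5], [0, 0, 0]], [-1, [0, 0, -0.5], [0, 0, 0]], [-1, [0, 0, -0.5], [0, 0, 0]], [-1, [0, 0, -0.4], [0, 0, 0]], [-1, [0, 0, 0], [0, 0, 0]]])

```text
t: 10.88
ee_pos: [459.3, -146.4, 258.3]
orientation: [0.429, 2.758, -0.078]
ft_force: [-0.3, 0.1, -2.3]
width: 23.9
grasp_force: 30.0
```

```bash
cat >> h.py <<'E'
Rd=R.from_matrix(np.column_stack([np.cross(yt,[0,0,-1]),yt,[0,0,-1]]))
E
python3 - <<'E'
from h import *
o=st();print(plan([459,-146,270],Rd)[1]);print(Rd.inv().apply(np.array([594,122,250])-o["ee_pos"])/50)
E
```

```text
10.88 [ 459.3 -146.4  258.3] [ 0.429  2.758 -0.078] F [-0.3  0.1 -2.3] w 23.9 30.0
shift [-0.073  0.005 -0.222] turn [-0.001  0.226  0.   ]
[-7.51325366e-04  2.25528155e-01  1.31463346e-04]
[-0.93503621  5.93278302  0.16615198]
```

>>> apply_moves(targets=[[-1, [0, 0, -0.2], [0, 0.075, 0]], [-1, [0, 0, -0.2], [0, 0.075, 0]], [-1, [0, 0, 0], [0, 0.075, 0]], [-1, [-0.1, 0.4, 0], [0, 0, 0]], [-1, [-0.2, 0.8, 0], [0, 0, 0]], [-1, [-0.2, 0.9, 0], [0, 0, 0]], [-1, [-0.2, 0.9, 0], [0, 0, 0]], [-1, [-0.2, 0.9, 0], [0, 0, 0]]])

```text
t: 11.88
ee_pos: [556.1, 28.9, 274.1]
orientation: [-0.482, -3.1, 0.001]
ft_force: [-0.3, -0.5, -1.0]
width: 24.0
grasp_force: 30.0
```

>>> apply_moves(targets=[[-1, [0, 0.9, 0.2], [0, 0, 0]], [-1, [0, 0.7, 0.2], [0, 0, 0]], [-1, [0, 0.4, 0.1], [0, 0, 0]], [-1, [0, 0, 0], [0, 0, 0]], [-1, [0, 0, 0], [0, 0, 0]]])

```text
t: 12.5
ee_pos: [585.9, 121.8, 249.9]
orientation: [-0.483, -3.101, 0.002]
ft_force: [-0.6, 0.3, -1.7]
width: 23.9
grasp_force: 30.0
```

```bash
python3 - <<'E'
from h import *
np.set_printoptions(precision=1,suppress=True)
o=st();plan([594,122,250],Rd)
import pickle;C={}
for n in ("wrist","side","scene"):
    p,K,V=cam(n);cv2.imwrite(f"pics/{n}4.png",p);C[n]=(K,V)
    for l in("probe","probe_tip","lid_mark","lid_high","tub"):
        for r in ctrl.pinpoint(l,n)[:2]: print(n,l,np.round(r["xy"],1),round(r["score"],2),onz(r["xy"],dict(probe=225,probe_tip=159,tub=0).get(l,84),K,V))
    print(n,"pred tip,cap",proj([o["ee_pos"]-[0,0,91],o["ee_pos"]+[0,0,55]],K,V))
pickle.dump(C,open("C4.pkl","wb"))
f=lambda n,x,y,w,h,s:cv2.resize(cv2.imread(f"pics/{n}4.png")[y:y+h,x:x+w],None,fx=s,fy=s,interpolation=cv2.INTER_CUBIC)
q=np.vstack([f("scene",340,160,150,150,2),f("side",240,220,150,150,2)])
w=cv2.imread("pics/wrist4.png")[:,110:530]
cv2.imwrite("pics/c4.png",np.hstack([cv2.copyMakeBorder(w,0,120,0,0,0),q]))
E
```

```text
12.5 [585.9 121.8 249.9] [-0.5 -3.1  0. ] F [-0.6  0.3 -1.7] w 23.9 30.0
shift [-0.2  0.1 -0. ] turn [-0. -0. -0.]
wrist probe [313.4 285.7] 0.74 [586.8 120.9 225. ]
wrist lid_mark [316.7 154.1] 0.72 [537.5 138.2  84. ]
wrist lid_high [332.8  68.5] 0.66 [483.4 167.6  84. ]
wrist tub [ 80.7 437.1] 0.8 [ 763.  -216.8    0. ]
wrist tub [345.4 134.6] 0.56 [533.2 167.9   0. ]
wrist pred tip,cap [[315.1 245.5]
 [313.2 382.5]]
side probe [282.5 241.9] 0.69 [589.7 111.6 225. ]
side probe_tip [283.5 269.7] 0.5 [587.7 121.3 159. ]
side lid_mark [309.5 306.2] 0.76 [530.9 133.7  84. ]
side lid_high [326.3 323.6] 0.8 [485.9 161.4  84. ]
side pred tip,cap [[284.3 270.1]
 [279.5 213.3]]
scene probe [386.5 204.2] 0.88 [586.  120.5 225. ]
scene lid_mark [161.2 230.8] 0.77 [ 757.7 -301.7   84. ]
scene lid_mark [407.8 258.8] 0.6 [530.1 144.1  84. ]
scene lid_high [427.9 250.3] 0.77 [483.6 161.4  84. ]
scene lid_high [201.8 216.9] 0.61 [ 672.6 -274.6   84. ]
scene tub [416.2 298.4] 0.88 [531.8 173.    0. ]
scene pred tip,cap [[384.6 236.3]
 [390.8 161.8]]
```

View pics/c4.png

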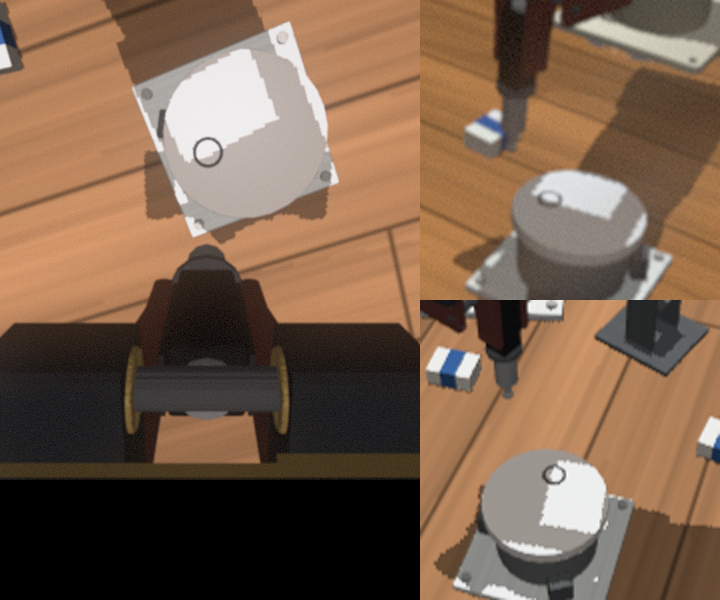

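```bash
python3 - <<'E'
from h import *
import pickle
np.set_printoptions(precision=1,suppress=True)
C=pickle.load(open("C4.pkl","rb"))
u=dict(wrist=(317.6,152.3),scene=(405,259),side=(307.5,307.5))
t=dict(wrist=(316.5,247),scene=(386,234.5),side=(283.8,267))
for n in u: print(n,onz(u[n],84,*C[n]))
print("ring",tri([ray(u[n],*C[n]) for n in u]));print("tip",tri([ray(t[n],*C[n]) for n in t]))
plan([537,139,195],Rd)
E
```

```text
wrist [536.5 139.2  84. ]
scene [533.9 140.2  84. ]
side [533.5 138.   84. ]
ring (array([534.7, 139.4,  84.7]), [np.float64(1.740995082277026), np.float64(1.0990409536770192), np.float64(1.6766595374361757)])
tip (array([586. , 122.9, 165.5]), [np.float64(0.7567740575421774), np.float64(2.180833484738305), np.float64(2.3692172820062285)])
shift [1.  0.  1.1] turn [-0. -0.  0.]
```

```bash
python3 - <<'E'
from h import *
plan([535.5,139,187],Rd)
E
```

```text
shift [1.058 0.002 1.26 ] turn [-0.001 -0.002  0.   ]
```

>>> apply_moves(targets=[[-1, [0.53, 0, 0.2], [0, 0, 0]], [-1, [0.53, 0, 0.3], [0, 0, 0]], [-1, [0, 0, 0.4], [0, 0, 0]], [-1, [0, 0, 0.2], [0, 0, 0]], [-1, [0, 0, 0.1], [0, 0, 0]], [-1, [0, 0, 0], [0, 0, 0]]])

```text
t: 14.15
ee_pos: [535.7, 138.8, 190.0]
orientation: [-0.483, -3.101, 0.001]
ft_force: [1.0, 0.5, -1.1]
width: 24.2
grasp_force: 30.0
```

```bash
python3 - <<'E'
from h import *
np.set_printoptions(precision=1,suppress=True)
o=st();plan([535.5,139,175],Rd)
import pickle;C={}
for n in ("side","scene"):
    p,K,V=cam(n);cv2.imwrite(f"pics/{n}5.png",p);C[n]=(K,V)
    print(n,"pred tip,ring",proj([o["ee_pos"]-[0,0,91],[535.5,139.3,84]],K,V))
    for l in("probe_tip","lid_mark"):
        for r in ctrl.pinpoint(l,n)[:2]: print(n,l,np.round(r["xy"],1),round(r["score"],2))
F=[]
for i in range(5): ctrl.get_image("side");F.append(ctrl.get_obs()["ft_force"][2])
print(np.array(F))
f=lambda n,x,y,w,h,s:cv2.resize(cv2.imread(f"pics/{n}5.png")[y:y+h,x:x+w],None,fx=s,fy=s,interpolation=cv2.INTER_CUBIC)
cv2.imwrite("pics/c5.png",np.hstack([f("scene",360,200,100,100,4),f("side",260,260,100,100,4)]))
E
```

```text
14.15 [535.7 138.8 190. ] [-0.5 -3.1  0. ] F [ 1.   0.5 -1.1] w 24.2 30.0
shift [0.  0.  0.3] turn [-0. -0. -0.]
side pred tip,ring [[306.1 302.9]
 [306.3 307.7]]
side probe_tip [306.  301.2] 0.46
side probe_tip [253.9 259.2] 0.38
side lid_mark [308.2 306.5] 0.74
side lid_mark [275.5 161.5] 0.71
scene pred tip,ring [[404.6 252.9]
 [404.1 259.2]]
scene probe_tip [401.8 252.3] 0.42
scene lid_mark [162.7 231.6] 0.58
scene lid_mark [407.9 259.3] 0.57
[-2.3 -1.3 -1.5 -2.  -1. ]
```

View pics/c5.png

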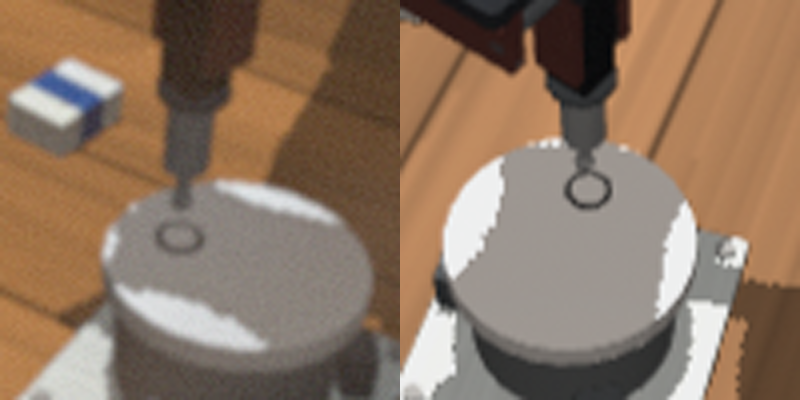

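The tip is straight above the ring: scene tip (182,206) over ring (180,238), side tip (584,168) over ring (588,189) in the crop. It has about 15 mm still to go.

>>> apply_moves(targets=[[-1, [0, 0, 0.1], [0, 0, 0]], [-1, [0, 0, 0.1], [0, 0, 0]], [-1, [0, 0, 0.05], [0, 0, 0]], [-1, [0, 0, 0.05], [0, 0, 0]], [-1, [0, 0, 0], [0, 0, 0]], [-1, [0, 0, 0], [0, 0, 0]]])

```text
t: 15.45
ee_pos: [535.4, 138.9, 175.1]
orientation: [-0.483, -3.101, 0.001]
ft_force: [-0.0, 0.5, -2.0]
width: 24.1
grasp_force: 30.0
```

```bash
python3 - <<'E'
from h import *
o=st();F=[]
for i in range(8): ctrl.get_image("side");F.append(ctrl.get_obs()["ft_force"][2])
print(np.round(F,1),np.mean(F))
E
```

```text
15.45 [535.4 138.9 175.1] [-4.830e-01 -3.101e+00  1.000e-03] F [-0.   0.5 -2. ] w 24.1 30.0
[-0.9 -2.8 -1.4 -0.5 -1.4 -1.8 -1.  -1.1] -1.377247124599406
```

No contact yet. Going on in small steps.

>>> apply_moves(targets=[[-1, [0, 0, 0.04], [0, 0, 0]], [-1, [0, 0, 0.03], [0, 0, 0]], [-1, [0, 0, 0], [0, 0, 0]], [-1, [0, 0, 0], [0, 0, 0]]])

```text
t: 16.35
ee_pos: [535.3, 138.9, 171.6]
orientation: [-0.483, -3.101, 0.001]
ft_force: [0.0, -1.5, 0.5]
width: 24.0
grasp_force: 30.0
```

```bash
python3 - <<'E'
from h import *
o=st();F=[]
for i in range(10): ctrl.get_image("side");F.append(ctrl.get_obs()["ft_force"][2])
print(np.round(F,1),np.mean(F))
E
```

```text
16.35 [535.3 138.9 171.6] [-4.830e-01 -3.101e+00  1.000e-03] F [ 0.  -1.5  0.5] w 24.0 30.0
[-0.3 -0.2  0.2 -0.1  0.  -0.  -0.4 -0.4 -0.6  0. ] -0.17269412218122437
```

>>> apply_moves(targets=[[-1, [0, 0, 0.03], [0, 0, 0]], [-1, [0, 0, 0.03], [0, 0, 0]], [-1, [0, 0, 0.03], [0, 0, 0]], [-1, [0, 0, 0], [0, 0, 0]], [-1, [0, 0, 0], [0, 0, 0]]])

```text
t: 17.48
ee_pos: [535.4, 138.9, 167.1]
orientation: [-0.483, -3.101, 0.001]
ft_force: [-0.8, 1.2, 1.8]
width: 24.2
grasp_force: 30.0
```

```bash
python3 - <<'E'
from h import *
o=st();F=[]
for i in range(12): ctrl.get_image("side");F.append(ctrl.get_obs()["ft_force"][2])
print(np.round(F,1),np.mean(F))
E
```

```text
17.48 [535.4 138.9 167.1] [-4.830e-01 -3.101e+00  1.000e-03] F [-0.8  1.2  1.8] w 24.2 30.0
[1.4 2.1 1.2 1.6 1.9 2.  1.4 1.3 2.4 1.7 1.1 1.4] 1.6158289870919962
```

>>> apply_moves(targets=[[-1, [0, 0, 0.03], [0, 0, 0]], [-1, [0, 0, 0], [0, 0, 0]], [-1, [0, 0, 0], [0, 0, 0]]])

```text
t: 18.45
ee_pos: [535.3, 138.9, 165.5]
orientation: [-0.483, -3.101, 0.001]
ft_force: [0.1, -0.5, 2.5]
width: 24.1
grasp_force: 30.0
```

```bash
python3 - <<'E'
from h import *
o=st();F=[]
for i in range(8): ctrl.get_image("scene");F.append(ctrl.get_obs()["ft_force"][2])
print(np.mean(F))
for n in ("side","scene"): cv2.imwrite(f"pics/{n}6.png",cam(n)[0])
f=lambda n,x,y,w,h,s:cv2.resize(cv2.imread(f"pics/{n}6.png")[y:y+h,x:x+w],None,fx=s,fy=s,interpolation=cv2.INTER_CUBIC)
cv2.imwrite("pics/c6.png",np.hstack([f("scene",360,200,100,100,4),f("side",260,260,100,100,4)]))
E
```

```text
18.45 [535.3 138.9 165.5] [-4.830e-01 -3.101e+00  1.000e-03] F [ 0.1 -0.5  2.5] w 24.1 30.0
2.6438220130088856
```

View pics/c6.png

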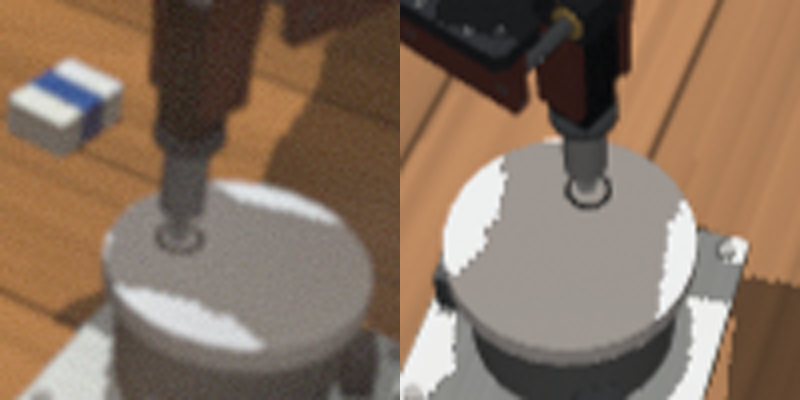

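The crop shows the tip inside the ring in both views: ring at (181,239) and (588,190), probe upright. The force has risen about 4 N since just before contact, which means the plunger is about half way in. Handing in.

```bash
python3 -c "
from workcell import ctrl
print(ctrl.close_job())"
```

```text
the job is handed in; nothing more can be done
None
```

I handed the job in at about 19 s of the 54 s allowed: the lid was pushed down to its stop, and the probe was held upright with its tip inside the ring and the plunger about half way in (about 4 N, judged from the force rise); no verdict came back.

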